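# Hook a handle blank into the drill fixture and clamp it with the T-handle

## Robot

A 6-joint arm with a two-finger parallel gripper is mounted at the origin on the work surface. World frame = base frame: x ahead of the robot, y to its left, z up, the work surface at z = 0. Lengths are in m, angles in rad, forces in N, time in s.
With the tool pointing down it reaches from about 0.375 to 0.9 m from the base axis. Payload 3.1 kg.
Tool frame: the origin (TCP) lies midway between the tips of the shut fingers; the grasp point (between the pads) lies 19 mm behind it (pinch_z is the distance from the TCP to the grasp point, in m); z points along the fingers, y is the line along which they close (so a half turn about z gives the same grasp; the last joint's range is limited). The gripper opens to 85 mm and grips with 20 to 120 N. Pads are 22 mm wide; open, the fingers measure 114 mm over their backs; the gripper's body (76 mm by 85 mm) begins 54 mm behind the grasp point. The pads swing forward as they close: fully open they stand 13 mm farther back than shut.
Start: joints at [1.107, 0.527, 1.433, -0, 1.181, -0.178], TCP at [0.176, 0.6, 0.231] pointing down, gripper open.
Joint ranges: [-3.08, 3.08], [-0.75, 2.2], [0.22, 2.44], [-1.43, 4.57], [0, 2.65], [-2.85, 2.85]. Speed limits (rad/s): [2.79, 2.79, 3.14, 3.14, 3.14, 3.14].

## Interface

Orientations are given as a unit quaternion [x, y, z, w].
In Python, from station import sense, snapshot, camera_params, sign_off, pinch_z gives the robot as it stands. The module is installed in compiled form; this text tells all that it offers.
- The arm moves only by the shell command python3 -m handwheel 'ROWS' [FORCE]. ROWS is JSON, a list that holds one entry, the list of rows, each a list of 7 numbers: the turn, a rotation vector about the tool's x, y, z in degrees, then the shift along the tool's x, y, z in m, then the opening, from 0 (shut) to 1 (fully open). A call has 1 to 20 rows; each row shifts and turns the commanded pose from where the row before left it, along the tool's axes as they then stand; what a row does not reach is not made up. A row lasts 1/8 s, in which the tool goes at most 62.5 mm and 10.7 degrees, less where a joint would pass 70% of its speed; a pose out of reach is approached as far as the arm can. A call with a gripper value outside its range is refused whole. The fingers move at their own pace and stop on an object; FORCE is the grip in N (left out, the last holds). Time passes only in rows, so rows that do not move let the fingers close. It gives the time, the measured TCP pose, the force, the opening and the grip force at its end, in the units of the state.
- sense(): the state, without advancing time (a new reading comes with each control period).
- snapshot(name): name is "side" or "top"; returns the picture (420x560x3 uint8, red, green, blue); there is no depth.
- camera_params(name): a dict with "fx", "fy", "cx", "cy" (pixels), "k1" (the pictures are not rectified: a ray, as slopes to the right and down, at radius r is drawn at 1 + k1 r^2 times it, then the intrinsics apply), "world_to_cam" (4x4, takes a point from world to camera coordinates). Camera axes: x right, y down, z forward; pixel columns grow to the right and rows downward; lengths in m; the calibration is good to about 2 mm. A picture is of the moment at which its call begins. camera_params takes no time and is no camera call.
- sign_off(): hands the job in; it is judged then, once.
The state is a dict: "t": time; "q": joint angles; "qd": joint speeds; "tau": joint torques, N m; "tcp_pos": TCP position; "tool_rot": TCP orientation; "force": force on the tool from outside, world axes, zero at the start; "ft_torque": the same for the moment, N m; "finger_gap": opening from 0.0 (shut) to 1.0 (fully open); "gripper_force": force on a finger pad.
Only numpy, scipy, OpenCV 4.12 (cv2) and the standard library are available. Lean on these libraries where they do the work, as an engineer would, in place of code of your own. Each camera call takes 0.05 s, during which the arm holds its last target. There are 200 camera calls.

## Task

Load the yellow handle blank with the flat tongue into the drill fixture: slip its tongue under the steel lip at a tilt and swing it down flat onto the bed between the guide pins. Then turn the T-handle of the inclined clamp screw clockwise until the resistance rises and the blank is held firmly against its stop, without forcing the screw, and let go. Leave the finished levers, hammer and bottles where they are.

Things in the scene. Friction and masses are not known exactly. Their poses are not given: they have to be found in the camera images.
- handle: Blank to load, 160 g +-25 %: a straight yellow bar 120 long (x -60 to +60), 24 wide (y), 18 high, with a flat tongue at the +x end, 24 long (x +60 to +84), 16 wide, 6 thick, flush with the underside. The top of the -x end is bevelled: 70-degree slope from z 8 at x -60 to z 18 at x -56. Origin: centre of the bar's underside; z up. Starts flat on the table, clear on both sides.
- fixture: Fixed drill fixture: cream plate on a dark foot, 270 long (x -145 to +125), 110 wide (y), 30 high, steel lip at the +x end, inclined clamp screw in a grey block (34 wide) at the -x end, behind x -85. Origin: its underside, below the seated blank's origin; x points from clamp to lip, z up.
- seat (a point): Point on the bed (the plate's top, 30 above the table) where the blank's origin lies when home; axes as the fixture's, and the blank's axes then agree. Four guide pins, diameter 8, 22 high, stand at x +-45, y +-18 from here: 2 to spare each side of the blank. The stop for the tongue's end is at x +84; a blank seated a few mm short of it is pushed home by the screw.
- lip (a point): Middle of the slot's mouth under the lip, 6 above the bed, 72 ahead of the seat. The slot is 12 high, 12 deep and open at the sides; the lip is 44 wide, its top 19 above the bed. The clamp is in the way of sliding the blank in flat: a tilt of about 20 degrees with the tongue low fits.
- tbar (a point): Centre of the steel T-handle's cross bar, 64 long, 12 thick, 13 high along the screw, ball ends of diameter 17. z runs along the screw to the blank (down and towards the lip, 40 degrees from vertical, in the fixture's x-z plane), y along the bar; it turns and advances with the screw. Starts 137 behind the seat (-x), 133 above the table. Fingers may reach 25 past it: the neck below is 9 thick.
- screw (a joint): Clamp screw's angle, rad, about the tbar z; starts at 0 to 0.3, grows clockwise seen from the T-handle, advancing 5 mm per rad. A steady drag of 0.4 N m resists only while it turns; the nose meets a blank at its stop at about 1.9 rad (earlier one that must still be pushed home), then a further resistance, felt even at rest, rises by about 0.3 N m per rad. Firm is 0.3 to 1 rad past 1.9.
- nose: Steel ball nose, polished, diameter 12, at the screw's tip, sprung along the screw (5 mm of travel). Origin: the ball's centre, 105 ahead of the tbar while uncompressed. At the start its nearest point is 3 to 4 (along the bed) behind the end of a blank in its home place, its centre 22 above the bed. The screw stays where it is left.
- lever_a: A finished lever, arched yellow round bar of 18 diameter, about 165 long, with an eye plate: a bystander, left of the fixture and beyond the blank. Origin under its middle.
- lever_b: Another finished lever, right of the fixture: a bystander.
- hammer: Hammer lying near the robot: a bystander.
- oiler: Green bottle, 48 diameter, 100 high, on the left: a bystander.
- glue: White bottle with a conical tip, 56 diameter, 125 high, on the left: a bystander.
Not all that is in view belongs to the job. Leave any turquoise look-alike of the handle alone.

How it is judged:
On the way:
1. the blank lies home in the fixture: tongue under the lip, flat on the bed between the pins (x of handle in the frame of seat between -0.006 and 0.003 m and y of handle in the frame of seat between -0.005 and 0.005 m and z of handle in the frame of seat below 0.004 m and angle between handle's own z axis and vertical below 0.06 rad), for 0.2 s.
At the end, for the whole second after the job is handed in: The blank is home, tongue under the lip: its origin within 3 mm of the seat along the fixture and in height and within 5 mm across, tilted less than 0.04 rad, at rest, and the ball nose presses on it with more than 12 N (x of handle in the frame of seat between -0.003 and 0.003 m and y of handle in the frame of seat between -0.005 and 0.005 m and z of handle in the frame of seat below 0.003 m and angle between handle's own z axis and vertical below 0.04 rad and contact force between nose and handle above 12 N and linear speed of handle below 0.01 m/s); the robot touches nothing.
It fails at once if the screw is forced: the nose presses the blank with more than 180 N (contact force between nose and handle above 180 N).
It fails at once if a bystander is moved by more than 30 mm (distance of any of lever_a, lever_b, hammer, oiler, glue from where it was at the start of the episode above 0.03 m).
It also fails if it takes over 61 s, if anything falls off the work surface, if the arm or the gripper's body presses on something with over 40 N, if the wrist force passes 120 N, or if a joint passes its speed limit or range.

## Working session

There is one attempt and no reset: what is moved stays moved. The work goes in short steps, Python scripts to look and compute and a shell command to move; the robot and the scene stay as the last step left them, time stands still between calls to the robot, and variables do not carry over. Pictures are saved under pics/ and viewed, at most 11 in all, crops included, and the job is handed in when it is done.

```bash
mkdir -p pics
cat > h.py <<'E'
import numpy as np, cv2
from scipy.spatial.transform import Rotation as R
from station import sense, snapshot, camera_params, sign_off, pinch_z
def ray(name,u,v):
    p=camera_params(name); T=np.array(p["world_to_cam"])
    d=np.array([(u-p["cx"])/p["fx"],(v-p["cy"])/p["fy"]]); x=d.copy()
    for _ in range(30): x=d/(1+p["k1"]*(x@x))
    return -T[:3,:3].T@T[:3,3], T[:3,:3].T@np.r_[x,1]
def at(name,u,v,z):
    o,d=ray(name,u,v); return o+d*(z-o[2])/d[2]
def proj(name,P):
    p=camera_params(name); T=np.array(p["world_to_cam"]); c=T[:3,:3]@P+T[:3,3]
    s=c[:2]/c[2]; s=s*(1+p["k1"]*(s@s)); return np.array([p["fx"]*s[0]+p["cx"],p["fy"]*s[1]+p["cy"]])
def save(name,f,crop=None,k=1):
    im=snapshot(name)[:,:,::-1]
    if crop: u0,v0,u1,v1=crop; im=im[v0:v1,u0:u1]
    cv2.imwrite("pics/"+f,cv2.resize(im,None,fx=k,fy=k,interpolation=cv2.INTER_CUBIC))
E
python3 - <<'E'
from h import *
a=snapshot("top");b=snapshot("side")
cv2.imwrite("pics/top0.png",cv2.resize(a[:,:,::-1],None,fx=1.4,fy=1.4,interpolation=2));cv2.imwrite("pics/side0.png",cv2.resize(b[:,:,::-1],None,fx=1.4,fy=1.4,interpolation=2))
cv2.imwrite("pics/raw_top.png",a[:,:,::-1]);cv2.imwrite("pics/raw_side.png",b[:,:,::-1])
for n in("top","side"):
  p=camera_params(n);T=np.array(p["world_to_cam"]);print(n,p["fx"],p["k1"],-T[:3,:3].T@T[:3,3],T[:3,:3].round(3).tolist())
print(sense(),pinch_z)
E
```

```text
top 490.9782265034457 -0.01894677426838242 [0.17569189 0.06923867 1.51033892] [[-0.052, -0.999, 0.005], [-0.978, 0.05, -0.201], [0.201, -0.015, -0.98]]
side 484.77554373757283 -0.08397218332304507 [ 0.10448445 -0.7604698   1.21198543] [[0.92, -0.392, 0.019], [-0.294, -0.719, -0.63], [0.26, 0.574, -0.776]]
{'t': 0.1, 'q': array([ 1.10649849e+00,  5.28365575e-01,  1.43377549e+00,  1.44799120e-05,
        1.18139369e+00, -1.78461324e-01]), 'qd': array([-1.16335644e-03, -9.55074220e-04, -1.17342245e-03, -4.80654576e-05,
        2.80538596e-05, -1.39394701e-03]), 'tau': array([ 7.86877251e-06, -4.43304706e+01, -1.78585035e+01, -2.37570530e-04,
        3.84337065e-03, -1.12925323e-05]), 'tcp_pos': array([0.17587832, 0.59907569, 0.23043574]), 'tool_rot': array([ 1.42434879e-01,  9.89803699e-01, -9.19217827e-04, -3.13083657e-04]), 'force': array([ 0.00157757, -0.35596138,  0.3730555 ]), 'ft_torque': array([-0.03840976, -0.08152702,  0.01415307]), 'gripper_force': 0.0, 'finger_gap': 1.0030822819474037} 0.0187
```

View pics/top0.png

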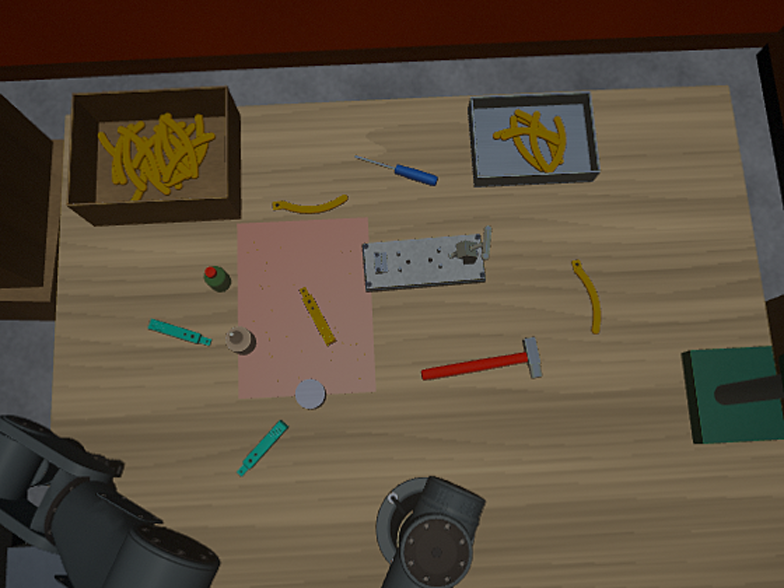

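View pics/side0.png

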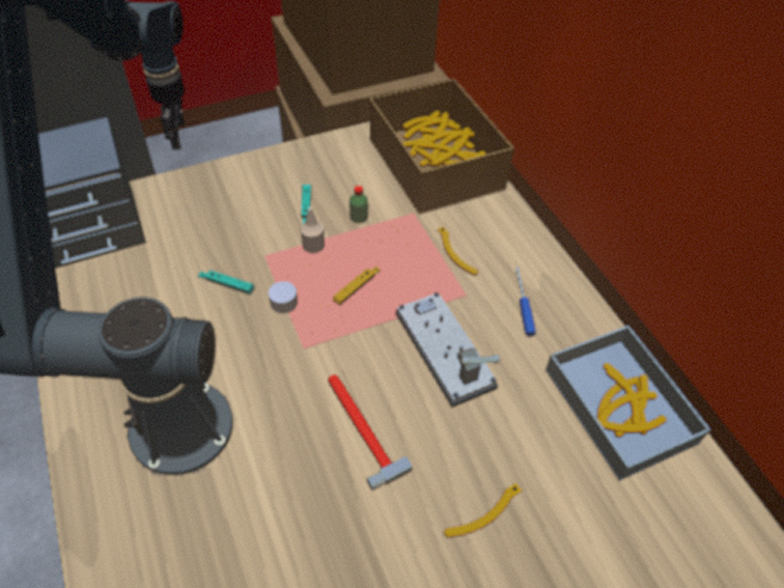

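Candidates (top picture): the yellow straight bar at (318,316), turquoise look-alikes at (180,333) and (262,448), and yellow arched levers at (310,206) and (588,297). The straight yellow bar with a tongue at (304,292) fits. The fixture's lip is at (380,262) and its T-bar at (487,243). I'll confirm both in a crop.

Run:
```python
from h import *
a=cv2.imread("pics/raw_top.png");b=cv2.imread("pics/raw_side.png")
c=cv2.resize(a[150:255,200:360],None,fx=5,fy=5,interpolation=2)
cv2.imwrite("pics/c1.png",c)
d=cv2.resize(b[180:295,225:375],None,fx=5,fy=5,interpolation=2)
cv2.imwrite("pics/c2.png",d)
```

```text
(no output)
```

View pics/c1.png

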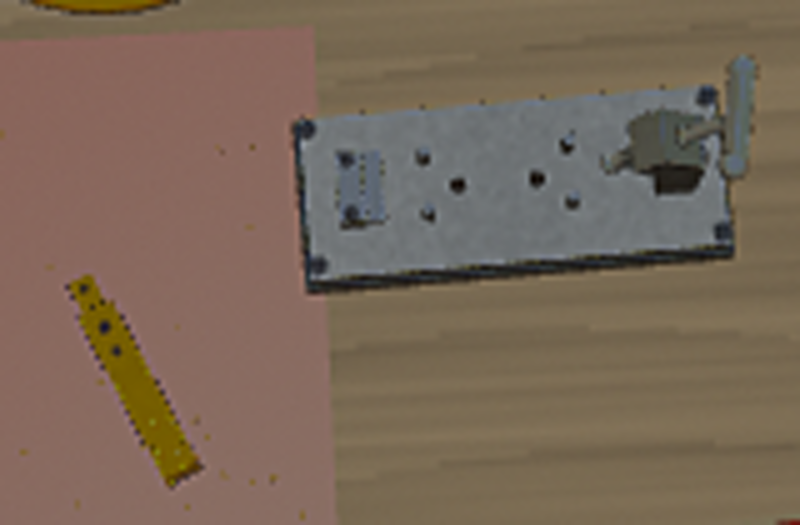

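View pics/c2.png

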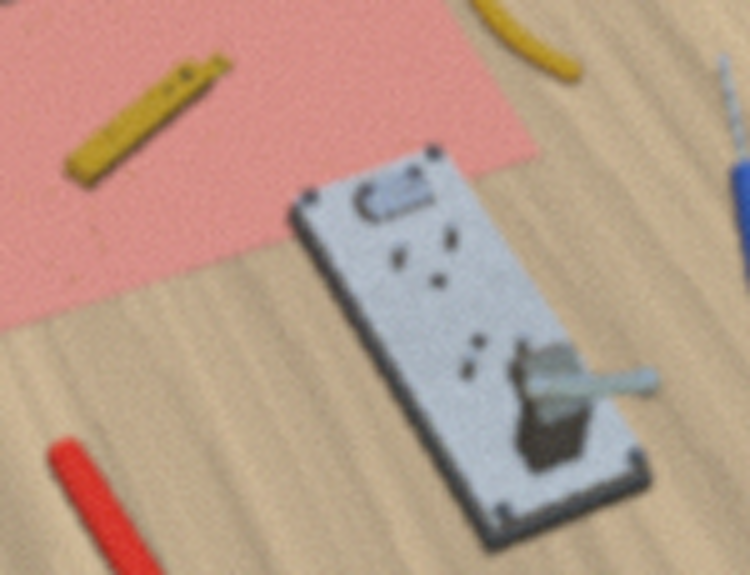

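```bash
cat > fit.py <<'E'
from h import *
from scipy.optimize import least_squares, minimize
B=np.array([(x,y,z) for y in(-12,12) for x,z in((-60,0),(-60,8),(-56,18),(60,18),(60,0))])/1000
Tn=np.array([(x,y,z) for y in(-8,8) for x in(60,84) for z in(0,6)])/1000
def pose(p,P,z0=0): 
    c,s=np.cos(p[2]),np.sin(p[2]); return np.c_[p[0]+c*P[:,0]-s*P[:,1],p[1]+s*P[:,0]+c*P[:,1],P[:,2]+z0]
def sil(n,p,S,off):
    m=np.zeros(S,np.uint8)
    for P in(B,Tn):
        q=np.array([proj(n,X) for X in pose(p,P)])-off
        h=cv2.convexHull(((q*4+1.5)*16).round().astype(np.int32)); cv2.fillConvexPoly(m,h,1,shift=4)
    return m
def fitblank(ims,p0,half=.13):
    M=[]
    for n,im in ims.items():
        q=np.array([proj(n,[p0[0]+a,p0[1]+b,0]) for a in(-half,half) for b in(-half,half)])
        lo=q.min(0).astype(int);hi=q.max(0).astype(int)
        c=im[lo[1]:hi[1],lo[0]:hi[0]]; c=cv2.resize(c,None,fx=4,fy=4,interpolation=cv2.INTER_LINEAR)
        hs=cv2.cvtColor(c,cv2.COLOR_BGR2HSV)
        m=((hs[...,0]>18)&(hs[...,0]<34)&(hs[...,1]>170)).astype(np.uint8)
        k,l,st,_=cv2.connectedComponentsWithStats(m); ctr=(proj(n,np.r_[p0[:2],.01])-lo)*4
        d=np.array([np.min(np.hypot(*(np.argwhere(l==i)[:,::-1]-ctr).T)) if st[i,4]>300 else 1e9 for i in range(k)]);d[0]=1e9
        M.append((n,(l==d.argmin()).astype(np.uint8),lo))
    for n,m,lo in M: print(n,m.sum())
    f=lambda p:sum((sil(n,p,m.shape,lo)!=m).sum()/m.sum() for n,m,lo in M)
    return [minimize(f if k=="both" else (lambda p:(sil(M[k][0],p,M[k][1].shape,M[k][2])!=M[k][1]).mean()*M[k][1].size/M[k][1].sum()),p0,method="Nelder-Mead",options=dict(initial_simplex=np.array([p0,p0+[.01,0,0],p0+[0,.01,0],p0+[0,0,.1]]),xatol=1e-4)for k in("both",0,1)]
E
python3 - <<'E'
from fit import *
ct=lambda x,y:(200+(x+.5)/5-.5,150+(y+.5)/5-.5)
cs=lambda x,y:(225+(x+.5)/5-.5,180+(y+.5)/5-.5)
t=at("top",*ct(80,282),.006);e=at("top",*ct(187,470),.012);print("tip",t,"end",e,np.hypot(*(t-e)[:2]))
d=t-e; p0=np.array([*(e[:2]+d[:2]/np.hypot(*d[:2])*.06),np.arctan2(d[1],d[0])]);print(p0)
ims={n:cv2.imread(f"pics/raw_{n}.png") for n in("top","side")}
for r in fitblank(ims,p0): print("blank",r.x.round(4),round(r.fun,3))
obs=[("top",ct(297,122),(125,-55,30)),("top",ct(715,88),(-145,-55,30)),("top",ct(733,248),(-145,55,30)),("top",ct(309,283),(125,55,30)),
("side",cs(435,148),(125,-55,30)),("side",cs(297,208),(125,55,30)),("side",cs(648,472),(-145,-55,30)),("side",cs(492,530),(-145,55,30)),
("top",ct(423,156),(45,-18,52)),("top",ct(427,213),(45,18,52)),("top",ct(567,145),(-45,-18,52)),("top",ct(573,202),(-45,18,52))]
def res(p,o): return np.concatenate([proj(n,pose(p,np.array([X])/1000)[0])-u for n,u,X in o])
a=at("top",*ct(500,185),.03)
for nm in("both","top","side"):
    o=[x for x in obs if nm=="both" or x[0]==nm]
    best=min((least_squares(res,[*a[:2],y],args=(o,)) for y in(1.5,-1.6)),key=lambda r:r.cost)
    print("fix",nm,best.x.round(4),best.fun.reshape(-1,2).round(1).tolist())
E
```

```text
Traceback (most recent call last):
  File "fit.py", line 26
    return [minimize(f if k=="both" else (lambda p:(sil(M[k][0],p,M[k][1].shape,M[k][2])!=M[k][1]).mean()*M[k][1].size/M[k][1].sum()),p0,method="Nelder-Mead",options=dict(initial_simplex=np.array([p0,p0+[.01,0,0],p0+[0,.01,0],p0+[0,0,.1]]),xatol=1e-4)for k in("both",0,1)]
                                                                                                                                                                                                                                                                               ^
SyntaxError: closing parenthesis ']' does not match opening parenthesis '('
```

```bash
python3 - <<'E'
s=open("fit.py").read().split("    f=lambda p:sum")[0]
s+='''    f=lambda p,K:sum((sil(n,p,m.shape,lo)!=m).sum()/m.sum() for n,m,lo in K)
    S=p0+np.vstack([np.zeros(3),np.diag([.01,.01,.1])])
    return [minimize(f,p0,args=(K,),method="Nelder-Mead",options=dict(initial_simplex=S,xatol=1e-4)) for K in (M,M[:1],M[1:])]
'''
open("fit.py","w").write(s)
E
cat > m1.py <<'E'
from fit import *
ct=lambda x,y:(200+(x+.5)/5-.5,150+(y+.5)/5-.5)
cs=lambda x,y:(225+(x+.5)/5-.5,180+(y+.5)/5-.5)
t=at("top",*ct(80,282),.006);e=at("top",*ct(187,470),.012);print("tip",t,"end",e,np.hypot(*(t-e)[:2]))
d=t-e; p0=np.array([*(e[:2]+d[:2]/np.hypot(*d[:2])*.06),np.arctan2(d[1],d[0])]);print(p0)
ims={n:cv2.imread(f"pics/raw_{n}.png") for n in("top","side")}
for r in fitblank(ims,p0): print("blank",r.x.round(4),round(r.fun,3))
obs=[("top",ct(297,122),(125,-55,30)),("top",ct(715,88),(-145,-55,30)),("top",ct(733,248),(-145,55,30)),("top",ct(309,283),(125,55,30)),
("side",cs(435,148),(125,-55,30)),("side",cs(297,208),(125,55,30)),("side",cs(648,472),(-145,-55,30)),("side",cs(492,530),(-145,55,30)),
("top",ct(423,156),(45,-18,52)),("top",ct(427,213),(45,18,52)),("top",ct(567,145),(-45,-18,52)),("top",ct(573,202),(-45,18,52))]
def res(p,o): return np.concatenate([proj(n,pose(p,np.array([X])/1000)[0])-u for n,u,X in o])
a=at("top",*ct(500,185),.03)
for nm in("both","top","side"):
    o=[x for x in obs if nm=="both" or x[0]==nm]
    best=min((least_squares(res,[*a[:2],y],args=(o,)) for y in(1.5,-1.6)),key=lambda r:r.cost)
    print("fix",nm,best.x.round(4),best.fun.reshape(-1,2).round(1).tolist())
E
python3 m1.py
```

```text
tip [0.52740532 0.24436155 0.006     ] end [0.40391362 0.18093779 0.012     ] 0.13882641532551987
[0.45728604 0.20834919 0.47445821]
top 4831
side 2805Traceback (most recent call last):
  File "m1.py", line 7, in <module>
    for r in fitblank(ims,p0): print("blank",r.x.round(4),round(r.fun,3))
             ~~~~~~~~^^^^^^^^
  File "fit.py", line 27, in fitblank
    return [minimize(f,p0,args=(K,),method="Nelder-Mead",options=dict(initial_simplex=S,xatol=1e-4)) for K in (M,M[:1],M[1:])]
            ~~~~~~~~^^^^^^^^^^^^^^^^^^^^^^^^^^^^^^^^^^^^^^^^^^^^^^^^^^^^^^^^^^^^^^^^^^^^^^^^^^^^^^^^
    res = _minimize_neldermead(fun, x0, args, callback, bounds=bounds,
                               **options)
    fxr = func(xr)
    fx = function(np.copy(x), *(wrapper_args + args))
  File "fit.py", line 25, in <lambda>
    f=lambda p,K:sum((sil(n,p,m.shape,lo)!=m).sum()/m.sum() for n,m,lo in K)
                 ~~~^^^^^^^^^^^^^^^^^^^^^^^^^^^^^^^^^^^^^^^^^^^^^^^^^^^^^^^^
  File "fit.py", line 25, in <genexpr>
    f=lambda p,K:sum((sil(n,p,m.shape,lo)!=m).sum()/m.sum() for n,m,lo in K)
                      ~~~^^^^^^^^^^^^^^^^
  File "fit.py", line 10, in sil
    q=np.array([proj(n,X) for X in pose(p,P)])-off
                ~~~~^^^^^
  File "h.py", line 12, in proj
    p=camera_params(name); T=np.array(p["world_to_cam"]); c=T[:3,:3]@P+T[:3,3]
ValueError: time passes only in moves, steps and waits
```

```bash
sed -i '3a _cp=camera_params; CP={n:_cp(n) for n in("top","side")}; camera_params=CP.get' h.py; python3 m1.py; python3 -c "from h import *;print(sense()['t'])"
```

```text
tip [0.52740532 0.24436155 0.006     ] end [0.40391362 0.18093779 0.012     ] 0.13882641532551987
[0.45728604 0.20834919 0.47445821]
top 4831
side 2805
blank [0.4582 0.2106 0.4676] 1.133
blank [0.4579 0.2104 0.4556] 0.159
blank [0.4558 0.2105 0.5323] 0.925
fix both [ 0.5691 -0.0208 -4.68  ] [[-0.9, -0.7], [1.1, -0.7], [1.4, 1.2], [-0.6, 1.3], [1.0, -1.6], [-2.5, -2.7], [1.5, -1.2], [-0.8, 0.9], [0.4, -0.1], [0.7, -0.2], [0.7, -0.2], [0.7, -0.3]]
fix top [ 0.5693 -0.0195 -4.6795] [[-1.3, -0.7], [0.6, -0.8], [1.0, 1.1], [-1.0, 1.2], [0.0, -0.1], [0.2, -0.2], [0.3, -0.3], [0.3, -0.4]]
fix side [ 0.568  -0.0242  1.6031] [[1.2, -0.8], [-2.4, -1.8], [1.8, -0.1], [-0.6, 2.0]]
0.1
```

Run:
```python
from fit import *
ims={n:cv2.imread(f"pics/raw_{n}.png") for n in("top","side")}
b=ims["side"]; 
for (x,y) in((140,130),(100,165),(160,105),(60,250)):
    print(cv2.cvtColor(b,cv2.COLOR_BGR2HSV)[180+y//5,225+x//5])
F=np.array([.5693,-.0195,1.6037])
out=[]
def line(im,n,P,col,off,k,close=True):
    q=((np.array([proj(n,X) for X in P])-off+.5)*k*8).round().astype(np.int32); cv2.polylines(im,[q],close,col,1,cv2.LINE_AA,shift=3)
for n,(u0,v0,u1,v1) in(("top",(255,155,355,212)),("side",(275,200,365,295))):
    k=8 if n=="top" else 6
    k=5 if n=="side" else 6
    im=cv2.resize(ims[n][v0:v1,u0:u1],None,fx=k,fy=k,interpolation=2)
    off=np.array([u0,v0])
    line(im,n,pose(F,np.array([(125,-55,30),(125,55,30),(-145,55,30),(-145,-55,30)])/1e3),(0,0,255),off,k)
    for sx in(-45,45):
        for sy in(-18,18):
            line(im,n,pose(F,np.array([(sx,sy,30),(sx,sy,52)])/1e3),(0,255,0),off,k,False)
    line(im,n,pose(F,np.array([(72,-22,49),(72,22,49),(72,22,42),(72,-22,42)])/1e3),(255,0,255),off,k)
    t=np.r_[np.array([-137,0,133])]/1e3
    line(im,n,pose(F,np.array([t+[0,-.032,0],t+[0,.032,0]])),(255,0,0),off,k,False)
    out.append(im)
H=max(i.shape[0] for i in out)
W=sum(i.shape[1] for i in out);print(H,W)
im=np.zeros((out[0].shape[0]+out[1].shape[0]-220+220,max(o.shape[1] for o in out),3),np.uint8)
y=0
for o in out: im[y:y+o.shape[0],:o.shape[1]]=o;y+=o.shape[0]
print(im.shape); cv2.imwrite("pics/ov.png",cv2.resize(im,None,fx=min(1,600/im.shape[0]),fy=min(1,600/im.shape[0]),interpolation=cv2.INTER_AREA) if 0 else np.hstack([cv2.copyMakeBorder(cv2.resize(out[0],(400,228)),0,max(0,475-228),0,0,0),cv2.copyMakeBorder(cv2.resize(out[1],(400,422)),0,53,0,0,0)]))
```

```text
[ 21 182 153]
[ 21 187 147]
[ 23 188 179]
[  2  92 213]
475 1050
(817, 600, 3)
```

View pics/ov.png

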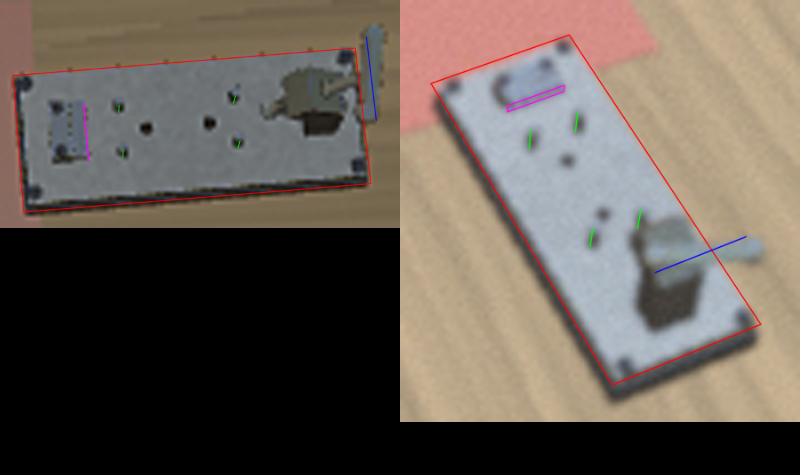

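The overlay shows the top-view fixture fit (0.5693, -0.0195, yaw 1.6037) landing on the pins and the lip mouth in both views: top pins at (119,107), (238,142), side pins at (531,140), (592,238). Next I'll check the blank fit in the side view.

```bash
sed -i 's/(hs\[...,0\]<34)&(hs\[...,1\]>170)/(hs[...,0]<34)\&(hs[...,1]>TH[n])/; 2a TH=dict(top=170,side=125)' fit.py
python3 - <<'E'
from fit import *
import fit
ims={n:cv2.imread(f"pics/raw_{n}.png") for n in("top","side")}
p0=np.array([.458,.2105,.465])
for a,b in((170,125),(150,140),(130,110)):
    fit.TH.update(top=a,side=b)
    for r in fitblank(ims,p0): print(a,b,r.x.round(4),round(r.fun,3))
print(sil("top",p0,(900,900),proj("top",[.55,.32,0])-20).sum(), sil("side",p0,(900,900),proj("side",[.458,.21,0])-80).sum())
t=np.array([-137,0,133])/1e3;F=[.5693,-.0195,1.6037]
for ang in(0,.1,.2,.3):
    zax=np.array([np.sin(np.radians(40)),0,-np.cos(np.radians(40))]);y=R.from_rotvec(zax*ang).apply([0,1,0])
    E=pose(F,np.array([t+y*.032,t,t-y*.032]));q=np.array([proj("top",X) for X in E]);print(ang,((q-[200,150])*5+2).round().tolist())
    q=np.array([proj("side",X) for X in E]);print("  side",((q-[225,180])*5+2).round().tolist())
E
```

```text
top 4831
side 3331
170 125 [0.4542 0.2088 0.4622] 0.82
170 125 [0.4556 0.2093 0.4511] 0.155
170 125 [0.458  0.2141 0.4615] 0.646
top 5010
side 3328
150 140 [0.4551 0.2099 0.4396] 0.786
150 140 [0.4561 0.2099 0.4456] 0.114
150 140 [0.4576 0.2102 0.5181] 0.63
top 5056
side 3331
130 110 [0.4558 0.21   0.4459] 0.771
130 110 [0.4555 0.2095 0.4538] 0.107
130 110 [0.458  0.2141 0.4615] 0.646
5622 5509
0 [[744.0, 175.0], [738.0, 122.0], [732.0, 70.0]]
  side [[536.0, 406.0], [588.0, 385.0], [639.0, 365.0]]
0.1 [[741.0, 174.0], [738.0, 122.0], [736.0, 71.0]]
  side [[534.0, 400.0], [588.0, 385.0], [640.0, 371.0]]
0.2 [[737.0, 173.0], [738.0, 122.0], [739.0, 72.0]]
  side [[533.0, 394.0], [588.0, 385.0], [641.0, 377.0]]
0.3 [[733.0, 171.0], [738.0, 122.0], [743.0, 74.0]]
  side [[533.0, 388.0], [588.0, 385.0], [642.0, 383.0]]
```

Bar reading confirms the T-handle starts at about 0.25 rad. Blank is at about (0.456, 0.210), yaw 0.45. I'll grip it with tool x = blank x and check the wrist range for the later steps.

```bash
cat > g.py <<'E'
from h import *
F=np.array([.5693,-.0195,1.6037])
def RF(yaw,tilt=0,y=0): # tool x along object x, tool z down; tilt: x-end low
    return (R.from_euler('z',yaw)*R.from_euler('y',tilt)*R.from_euler('x',np.pi)*R.from_euler('z',y))
def fx(v): # fixture coords mm above the table -> world
    c,s=np.cos(F[2]),np.sin(F[2]); return np.array([F[0]+(c*v[0]-s*v[1])/1e3,F[1]+(s*v[0]+c*v[1])/1e3,v[2]/1e3])
def delta(P,Rt,s=None):
    s=s or sense(); Rc=R.from_quat(s["tool_rot"])
    print("first shift (tool mm)",(Rc.inv().apply(np.array(P)-s["tcp_pos"])*1e3).round(1),"then turn deg",np.degrees((Rc.inv()*Rt).as_rotvec()).round(2))
def wrist(j1,a,Rt):
    M=(R.from_euler('z',j1)*R.from_euler('y',a)).inv()*Rt*R.from_euler('z',-np.pi/2)
    return M.as_euler('ZYZ')
E
python3 - <<'E'
from g import *
delta([.4556,.2097,.10],RF(.45))
s=sense(); q=s["q"]; print(wrist(q[0],q[1]+q[2],R.from_quat(s["tool_rot"])),q[3:])
print("seat",wrist(-.03,1.9,RF(F[2])),"tilt",wrist(-.03,1.9,RF(F[2],np.radians(20))))
z=np.array([np.sin(np.radians(40)),0,-np.cos(np.radians(40))])
for sg in(1,-1):
  for a in(.25,1.3,2.5):
    bx=R.from_rotvec(z*a).apply([0,sg,0]); M=np.c_[bx,np.cross(z,bx),z]
    for el in(1.6,2.0): print(sg,a,el,wrist(-.27,el,R.from_euler('z',F[2])*R.from_matrix(M)).round(2))
E
```

```text
first shift (tool mm) [-378.2 -294.5  130.9] then turn deg [-8.0000e-02  1.2000e-01  1.3784e+02]
[ 1.44799120e-05  1.18139369e+00 -1.78461324e-01] [ 1.44799120e-05  1.18139369e+00 -1.78461324e-01]
seat [-7.63278329e-17  1.24159265e+00 -6.29036732e-02] tilt [-0.36915206  1.24069551  0.05782499]
1 0.25 1.6 [ 0.67  1.74 -1.57]
1 0.25 2.0 [ 0.67  1.43 -1.82]
1 1.3 1.6 [ 0.67  1.74 -0.52]
1 1.3 2.0 [ 0.67  1.43 -0.77]
1 2.5 1.6 [0.67 1.74 0.68]
1 2.5 2.0 [0.67 1.43 0.43]
-1 0.25 1.6 [0.67 1.74 1.57]
-1 0.25 2.0 [0.67 1.43 1.32]
-1 1.3 1.6 [0.67 1.74 2.62]
-1 1.3 2.0 [0.67 1.43 2.37]
-1 2.5 1.6 [ 0.67  1.74 -2.47]
-1 2.5 2.0 [ 0.67  1.43 -2.71]
```

```bash
python3 -m handwheel '[[[0,0,0,-0.0315,-0.0245,0.0065,1],[0,0,0,-0.0315,-0.0245,0.0065,1],[0,0,0,-0.0315,-0.0245,0.0065,1],[0,0,0,-0.0315,-0.0245,0.0065,1],[0,0,0,-0.0315,-0.0245,0.0065,1],[0,0,0,-0.0315,-0.0245,0.0065,1],[0,0,0,-0.0315,-0.0245,0.0065,1],[0,0,0,-0.0315,-0.0245,0.0065,1],[0,0,0,-0.0315,-0.0245,0.0065,1],[0,0,0,-0.0315,-0.0245,0.0065,1],[0,0,0,-0.0315,-0.0245,0.0065,1],[0,0,0,-0.0315,-0.0245,0.0065,1]]]' && python3 -m handwheel '[[[0,0,9.8,0,0,0,1],[0,0,9.8,0,0,0,1],[0,0,9.8,0,0,0,1],[0,0,9.8,0,0,0,1],[0,0,9.8,0,0,0,1],[0,0,9.8,0,0,0,1],[0,0,9.8,0,0,0,1],[0,0,9.8,0,0,0,1],[0,0,9.8,0,0,0,1],[0,0,9.8,0,0,0,1],[0,0,9.8,0,0,0,1],[0,0,9.8,0,0,0,1],[0,0,9.8,0,0,0,1],[0,0,9.8,0,0,0,1],[0,0,0,0,0,0,1],[0,0,0,0,0,0,1]]]'
python3 - <<'E'
from g import *
delta([.4556,.2097,.004],RF(.45))
E
```

```text
t: 1.6
tcp_pos: [0.4564, 0.2098, 0.1529]
tool_rot: [0.142, 0.99, -0.0, -0.0]
force: [1.7, -0.2, 0.5]
finger_gap: 0.998
gripper_force: 0.0
t: 3.6
tcp_pos: [0.4558, 0.211, 0.1532]
tool_rot: [0.973, 0.23, -0.0, 0.0]
force: [-0.3, -0.0, -0.1]
finger_gap: 1.001
gripper_force: 0.0
first shift (tool mm) [ -0.7   1.1 149.2] then turn deg [-0.01  0.02  0.78]
```

```bash
python3 -m handwheel '[[[0,0,0.7,-0.0007,0.0011,0.03,1],[0,0,0,0,0,0.03,1],[0,0,0,0,0,0.03,1],[0,0,0,0,0,0.03,1],[0,0,0,0,0,0.02,1],[0,0,0,0,0,0.009,1],[0,0,0,0,0,0,1],[0,0,0,0,0,0,0],[0,0,0,0,0,0,0],[0,0,0,0,0,0,0],[0,0,0,0,0,0,0],[0,0,0,0,0,0,0],[0,0,0,0,0,0,0],[0,0,0,0,0,0,0]]]' 60
```

```text
t: 5.35
tcp_pos: [0.4562, 0.2098, 0.005]
tool_rot: [0.975, 0.223, 0.001, 0.0]
force: [-0.8, -0.1, 5.5]
finger_gap: 0.262
gripper_force: 59.6
```

```bash
python3 -m handwheel '[[[0,0,0,0,0,-0.02,0],[0,0,0,0,0,-0.04,0],[0,0,0,0,0,-0.04,0],[0,0,0,0,0,-0.04,0],[0,0,0,0,0,-0.01,0],[0,0,0,0,0,0,0]]]'
cat >> g.py <<'E'
def ins(s,h,tilt,dx=0,dy=0,up=5): # blank tongue tip bottom at fixture x=s, h above bed (mm); blank origin sits dx,dy from tool axis
    t=np.radians(tilt); o=np.array([s-84*np.cos(t),0,30+h+84*np.sin(t)])
    o+= up*np.array([np.sin(t),0,np.cos(t)])-dx*np.array([np.cos(t),0,-np.sin(t)])-dy*np.array([0,1,0])
    return fx(o),RF(F[2],t)
E
python3 - <<'E'
from g import *
delta(*ins(66,50,20)); print(ins(66,50,20)[0])
E
```

```text
t: 6.1
tcp_pos: [0.4556, 0.2096, 0.1542]
tool_rot: [0.975, 0.223, 0.0, 0.0]
force: [-0.5, -0.3, -1.4]
finger_gap: 0.26
gripper_force: 59.3
first shift (tool mm) [ -1.6 266.1  40.8] then turn deg [-11.53 -17.73 -65.45]
[ 0.56966925 -0.030718    0.11342816]
```

```bash
python3 -m handwheel '[[[0,0,0,-0.0002,0.0333,0,0],[0,0,0,-0.0002,0.0333,0,0],[0,0,0,-0.0002,0.0333,0,0],[0,0,0,-0.0002,0.0333,0,0],[0,0,0,-0.0002,0.0333,0,0],[0,0,0,-0.0002,0.0333,0,0],[0,0,0,-0.0002,0.0333,0,0],[0,0,0,-0.0002,0.0333,0,0],[-1.44,-2.22,-8.18,0,0,0,0],[-1.44,-2.22,-8.18,0,0,0,0],[-1.44,-2.22,-8.18,0,0,0,0],[-1.44,-2.22,-8.18,0,0,0,0],[-1.44,-2.22,-8.18,0,0,0,0],[-1.44,-2.22,-8.18,0,0,0,0],[-1.44,-2.22,-8.18,0,0,0,0],[-1.44,-2.22,-8.18,0,0,0,0],[0,0,0,0,0,0,0],[0,0,0,0,0,0,0]]]'
cat > look.py <<'E'
from g import *
import sys
tag=sys.argv[1]; dx,dy,up=map(float,sys.argv[2:5])
from fit import B,Tn,pose
s=sense(); Rc=R.from_quat(s["tool_rot"]);print(s["tcp_pos"],np.degrees((RF(F[2]).inv()*Rc).as_rotvec()).round(2),s["force"].round(1))
delta(*ins(66,50,20))
W=lambda P:s["tcp_pos"]+Rc.apply((P+[dx/1e3,dy/1e3,-up/1e3])*np.array([1,-1,-1])) if 0 else s["tcp_pos"]+Rc.apply(np.c_[P[:,0]+dx/1e3,-(P[:,1]+dy/1e3),up/1e3-P[:,2]])
out=[]
for n,(u0,v0,u1,v1),k in(("top",(258,140,362,220),6),("side",(280,170,370,290),5)):
    im0=snapshot(n)[:,:,::-1];cv2.imwrite(f"pics/raw_{n}_{tag}.png",im0)
    im=cv2.resize(im0[v0:v1,u0:u1],None,fx=k,fy=k,interpolation=2)
    def L(P,c,close=True):
        q=((np.array([proj(n,X) for X in P])-[u0,v0]+.5)*k*8).round().astype(np.int32);cv2.polylines(im,[q],close,c,1,cv2.LINE_AA,shift=3)
    for sx in(-45,45):
        for sy in(-18,18): L(np.array([fx([sx,sy,30]),fx([sx,sy,52])]),(0,255,0),False)
    b=W(B);t=W(Tn)
    L(b[[2,3,8,7]],(0,0,255));L(t[[1,3,7,5]],(255,0,255));out.append(im)
h=max(o.shape[0] for o in out); im=np.hstack([cv2.copyMakeBorder(o,0,h-o.shape[0],0,0,0) for o in out]);f=min(1,800/im.shape[1],600/im.shape[0])
cv2.imwrite(f"pics/{tag}.png",cv2.resize(im,None,fx=f,fy=f,interpolation=cv2.INTER_AREA))
E
python3 look.py l1 0 0 5
```

```text
t: 8.35
tcp_pos: [0.5695, -0.031, 0.153]
tool_rot: [0.686, 0.707, -0.122, 0.124]
force: [0.4, 0.2, -1.5]
finger_gap: 0.259
gripper_force: 59.4
[ 0.56949431 -0.03099388  0.15297053] [  0.16 -19.97   0.11] [ 0.4  0.2 -1.5]
first shift (tool mm) [13.8  0.3 37.1] then turn deg [-0.18 -0.03 -0.08]
```

View pics/l1.png

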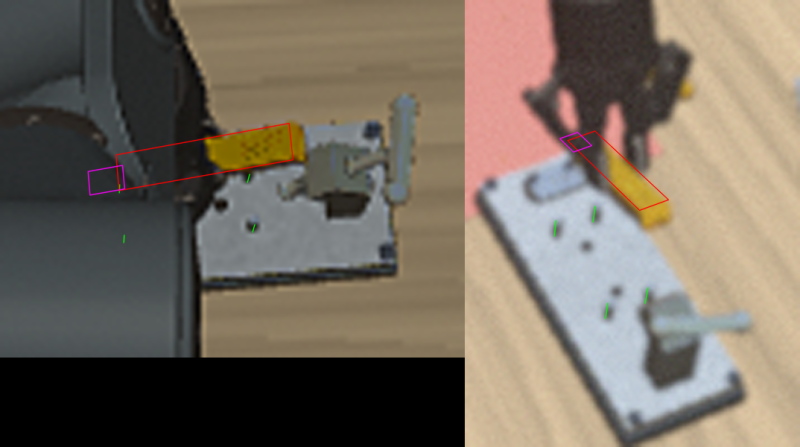

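The top view shows the blank's tail to (303,142) and the outline agreeing sideways. I need the end face drawn to check the lengthwise offset.

Run:
```python
from g import *
from fit import B,Tn
s=sense(); Rc=R.from_quat(s["tool_rot"])
W=lambda P:s["tcp_pos"]+Rc.apply(np.c_[P[:,0],-P[:,1],.005-P[:,2]])
out=[]
for n,(u0,v0,u1,v1),k in(("top",(300,158,332,182),12),("side",(365,175,425,225),12)):
    pass
for n,k in(("top",12),("side",12)):
    im0=cv2.imread(f"pics/raw_{n}_l1.png"); c=proj(n,W(np.array([[-.05,0,.01]]))[0]).astype(int); u0,v0=c-[16,22]
    im=cv2.resize(im0[v0:v0+44,u0:u0+32],None,fx=k,fy=k,interpolation=cv2.INTER_NEAREST)
    b=W(B)
    for idx,col in(([2,3,8,7],(0,0,255)),([0,1,6,5],(255,0,0)),([1,2,7,6],(0,255,0))):
        q=((np.array([proj(n,X) for X in b[idx]])-[u0,v0]+.5)*k*8).round().astype(np.int32);cv2.polylines(im,[q],True,col,1,cv2.LINE_AA,shift=3)
    out.append(im)
cv2.imwrite("pics/l1b.png",np.hstack(out)); print(out[0].shape)
```

```text
(528, 384, 3)
```

View pics/l1b.png

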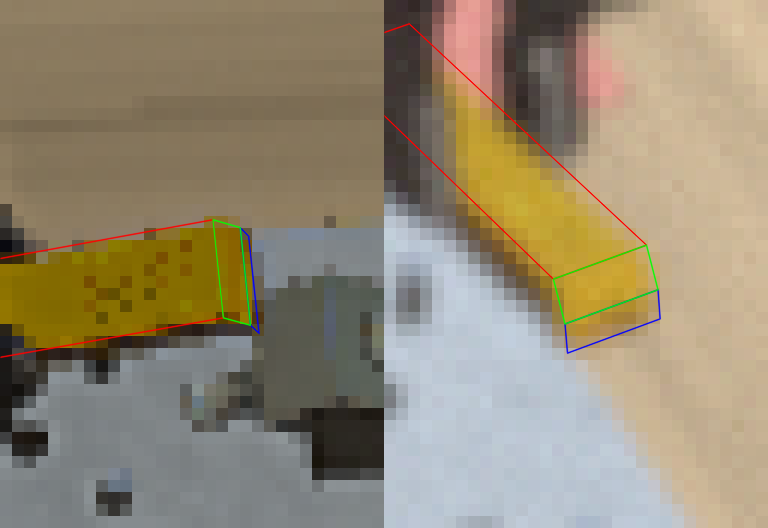

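Run:
```python
from g import *
for a in((64,30,20,2,1),(64,2,20,2,1),(80,2,20,2,1)): delta(*ins(*a))
```

```text
first shift (tool mm) [17.3  0.8 57.2] then turn deg [-0.1  -0.01 -0.09]
first shift (tool mm) [26.9  0.8 83.5] then turn deg [-0.1  -0.01 -0.09]
first shift (tool mm) [41.9  0.7 78. ] then turn deg [-0.1  -0.01 -0.09]
```

```bash
python3 -m handwheel '[[[0,0,0,0.0058,0.0008,0.0191,0],[0,0,0,0.0058,0,0.019,0],[0,0,0,0.0058,0,0.019,0],[0,0,0,0.0032,0,0.0088,0],[0,0,0,0.0032,0,0.0088,0],[0,0,0,0.0032,0,0.0088,0],[0,0,0,0,0,0,0],[0,0,0,0,0,0,0]]]'; python3 look.py l2 2 1 5
```

```text
t: 9.45
tcp_pos: [0.5712, -0.0342, 0.0669]
tool_rot: [0.685, 0.708, -0.121, 0.125]
force: [0.1, 0.4, -1.1]
finger_gap: 0.261
gripper_force: 59.4
[ 0.57115303 -0.03415407  0.06692249] [-0.000e+00 -2.003e+01  1.000e-02] [ 0.1  0.4 -1.1]
first shift (tool mm) [-12.7  -1.4 -44.9] then turn deg [-0.    0.03 -0.01]
```

View pics/l2.png

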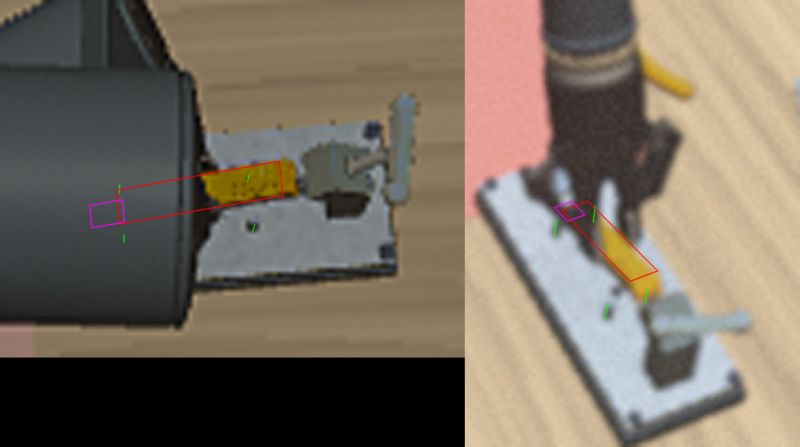

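```bash
python3 -m handwheel '[[[0,0,0,0.0038,0,-0.0014,0],[0,0,0,0.0038,0,-0.0014,0],[0,0,0,0.0038,0,-0.0014,0],[0,0,0,0.0003,0,0.0009,0],[0,0,0,0.0019,0,-0.0007,0],[0,0,0,0,0,0,0],[0,0,0,0,0,0,0]]]'; python3 -m handwheel '[[[0,0,0,0.0019,0,-0.0007,0],[0,0,0,0,0,0,0],[0,0,0,0,0,0,0]]]'
```

```text
t: 10.42
tcp_pos: [0.5704, -0.0201, 0.0657]
tool_rot: [0.685, 0.708, -0.121, 0.125]
force: [-0.2, -0.4, -2.1]
finger_gap: 0.261
gripper_force: 59.4
t: 10.8
tcp_pos: [0.5703, -0.018, 0.0657]
tool_rot: [0.685, 0.708, -0.121, 0.125]
force: [-0.2, -0.5, -1.4]
finger_gap: 0.265
gripper_force: 59.4
```

```bash
python3 -m handwheel '[[[0,0,0,0.0014,0,-0.0005,0],[0,0,0,0,0,0,0]]]';python3 -m handwheel '[[[0,0,0,0.0014,0,-0.0005,0],[0,0,0,0,0,0,0]]]'; python3 -m handwheel '[[[0,0,0,0.0009,0,-0.0003,0],[0,0,0,0,0,0,0]]]'
```

```text
t: 11.05
tcp_pos: [0.5702, -0.0164, 0.0657]
tool_rot: [0.685, 0.708, -0.121, 0.125]
force: [-0.1, -0.2, -1.9]
finger_gap: 0.258
gripper_force: 59.4
t: 11.3
tcp_pos: [0.5702, -0.015, 0.0656]
tool_rot: [0.685, 0.708, -0.121, 0.125]
force: [0.0, -0.4, -2.1]
finger_gap: 0.26
gripper_force: 59.3
t: 11.55
tcp_pos: [0.5701, -0.0142, 0.0656]
tool_rot: [0.685, 0.708, -0.121, 0.125]
force: [-0.1, -1.0, -3.2]
finger_gap: 0.265
gripper_force: 59.2
```

```bash
python3 -m handwheel '[[[0,0,0,-0.0012,0,0.0004,0],[0,2,0,-0.0001,0,0.003,0],[0,2,0,-0.0001,0,0.003,0],[0,2,0,-0.0001,0,0.003,0],[0,0,0,0,0,0,0]]]'; python3 -m handwheel '[[[0,2,0,-0.0001,0,0.003,0],[0,2,0,-0.0001,0,0.003,0],[0,2,0,-0.0001,0,0.003,0],[0,0,0,0,0,0,0]]]'; python3 -c "
from g import *
delta(*ins(82.5,0,8,2,1));delta(*ins(82.5,0,0,2,1))"
```

```text
t: 12.18
tcp_pos: [0.5705, -0.019, 0.0574]
tool_rot: [0.691, 0.713, -0.085, 0.088]
force: [-1.1, 1.1, -1.9]
finger_gap: 0.261
gripper_force: 59.4
t: 12.68
tcp_pos: [0.5704, -0.0209, 0.0486]
tool_rot: [0.694, 0.716, -0.049, 0.05]
force: [0.0, 0.1, -1.6]
finger_gap: 0.261
gripper_force: 59.4
first shift (tool mm) [-0.3 -0.1  1.7] then turn deg [-0.05  0.06 -0.06]
first shift (tool mm) [-0.1 -0.1 13.7] then turn deg [-0.04  8.06 -0.06]
```

```bash
python3 -m handwheel '[[[0,2,0,-0.0001,0,0.003,0],[0,2,0,-0.0001,0,0.003,0],[0,0,0,0,0,0,0]]]'; python3 -m handwheel '[[[0,2,0,-0.0001,0,0.003,0],[0,2,0,-0.0001,0,0.003,0],[0,0,0,0,0,0,0],[0,0,0,0,0,0,0]]]'; python3 -c "
from g import *
delta(*ins(82.5,0,0,2,1))"
```

```text
t: 13.05
tcp_pos: [0.5704, -0.0217, 0.0426]
tool_rot: [0.695, 0.718, -0.025, 0.025]
force: [-0.5, -0.2, -0.3]
finger_gap: 0.263
gripper_force: 59.4
t: 13.55
tcp_pos: [0.5704, -0.0217, 0.0368]
tool_rot: [0.695, 0.719, -0.001, 0.0]
force: [-0.3, 0.2, -1.1]
finger_gap: 0.263
gripper_force: 59.4
first shift (tool mm) [-1.3 -0.   1.8] then turn deg [-0.04  0.07  0.01]
```

```bash
python3 -m handwheel '[[[0,0,0,0,0,0.001,0],[0,0,0,0,0,0,0]]]'; python3 -m handwheel '[[[0,0,0,0,0,0.0008,0],[0,0,0,0,0,0,0]]]'; python3 -m handwheel '[[[0,0,0,0,0,0.0006,0],[0,0,0,0,0,0,0]]]'
```

```text
t: 13.8
tcp_pos: [0.5704, -0.0218, 0.0356]
tool_rot: [0.695, 0.719, -0.0, -0.0]
force: [0.5, -0.6, -1.8]
finger_gap: 0.262
gripper_force: 59.4
t: 14.05
tcp_pos: [0.5705, -0.0219, 0.0351]
tool_rot: [0.695, 0.719, -0.0, -0.0]
force: [-0.3, 1.3, 1.2]
finger_gap: 0.264
gripper_force: 59.7
t: 14.3
tcp_pos: [0.5705, -0.0219, 0.0351]
tool_rot: [0.696, 0.719, -0.0, -0.0]
force: [-1.5, 0.9, 5.8]
finger_gap: 0.26
gripper_force: 60.3
```

```bash
python3 -m handwheel '[[[0,0,0,0,0,0,0.6],[0,0,0,0,0,0,0.6],[0,0,0,0,0,0,0.6],[0,0,0,0,0,0,0.6],[0,0,0,0,0,-0.01,0.6],[0,0,0,0,0,-0.03,0.6],[0,0,0,0,0,-0.04,0.6],[0,0,0,0,0,-0.04,0.6],[0,0,0,0,0,-0.04,0.6],[0,0,0,0,0,-0.04,0.6],[0,0,0,-0.03,0,-0.02,0.6],[0,0,0,-0.04,0,-0.01,0.6],[0,0,0,-0.04,0,0,0.6],[0,0,0,-0.03,0,0,0.6],[0,0,0,0,0,0,0.6]]]'
python3 - <<'E'
from g import *
from fit import B,Tn
out=[]
W=lambda P:np.array([fx([x*1e3,y*1e3,30+z*1e3]) for x,y,z in P])
z=np.array([np.sin(np.radians(40)),0,-np.cos(np.radians(40))])
for n,(u0,v0,u1,v1),k in(("top",(255,155,355,212),8),("side",(275,200,365,295),6)):
    im0=snapshot(n)[:,:,::-1];cv2.imwrite(f"pics/raw_{n}_l3.png",im0)
    im=cv2.resize(im0[v0:v1,u0:u1],None,fx=k,fy=k,interpolation=2)
    def L(P,c,close=True):
        q=((np.array([proj(n,X) for X in P])-[u0,v0]+.5)*k*8).round().astype(np.int32);cv2.polylines(im,[q],close,c,1,cv2.LINE_AA,shift=3)
    L(W(B)[[2,3,8,7]],(0,0,255)); L(W(B)[[0,5]],(0,0,255))
    y=R.from_rotvec(z*.2).apply([0,1,0]);t=np.array([-137,0,133]); L(np.array([fx(t+y*40.5),fx(t-y*40.5)]),(255,0,0),False)
    out.append(im)
cv2.imwrite("pics/l3.png",np.vstack([cv2.resize(out[0],None,fx=.8,fy=.8)[:300,:640][:,:],np.zeros((1,640,3),np.uint8)])if 0 else np.hstack([cv2.copyMakeBorder(cv2.resize(out[0],(480,274)),0,64,0,0,0),cv2.resize(out[1],(320,338))]))
print(sense()["tcp_pos"])
E
```

```text
t: 16.18
tcp_pos: [0.5751, -0.1639, 0.2648]
tool_rot: [0.697, 0.717, -0.0, 0.0]
force: [0.5, 0.2, -0.8]
finger_gap: 0.601
gripper_force: 0.0
[ 0.57470334 -0.16138065  0.2644705 ]
```

View pics/l3.png

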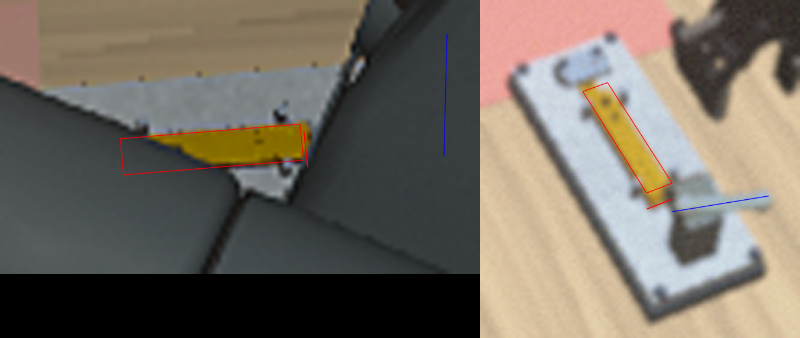

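```bash
cat >> g.py <<'E'
Z=np.array([np.sin(np.radians(40)),0,-np.cos(np.radians(40))])
def tb(a,off,a0=.23): # screw angle a; TCP off mm past the bar centre along the screw
    bx=R.from_rotvec(Z*a).apply([0,1,0]);M=np.c_[bx,np.cross(Z,bx),Z]
    return fx(np.array([-137,0,133])+Z*(5*(a-a0)+off)),R.from_euler('z',F[2])*R.from_matrix(M)
E
python3 -c "
from g import *
print(tb(.23,-70)[0]);delta(*tb(.23,-70))"
```

```text
[ 0.57528723 -0.20139662  0.18662311]
first shift (tool mm) [-40.1  -0.6  77.8] then turn deg [-26.75  33.69 -73.56]
```

```bash
python3 -m handwheel '[[[0,0,0,-0.02,0,0.019,0.6],[0,0,0,-0.02,0,0.019,0.6],[-2.97,3.74,-8.17,0,0,0,0.6],[-2.97,3.74,-8.17,0,0,0,0.6],[-2.97,3.74,-8.17,0,0,0,0.6],[-2.97,3.74,-8.17,0,0,0,0.6],[-2.97,3.74,-8.17,0,0,0,0.6],[-2.97,3.74,-8.17,0,0,0,0.6],[-2.97,3.74,-8.17,0,0,0,0.6],[-2.97,3.74,-8.17,0,0,0,0.6],[-2.97,3.74,-8.17,0,0,0,0.6],[0,0,0,0,0,0,0.6],[0,0,0,0,0,0,0.6]]]'
python3 - <<'E'
from g import *
print(sense()["q"].round(2)); delta(*tb(.23,-70)); delta(*tb(.23,17))
out=[]
for n,(u0,v0,u1,v1),k in(("side",(275,180,375,290),5),("top",(305,130,385,210),5)):
    im0=snapshot(n)[:,:,::-1]
    im=cv2.resize(im0[v0:v1,u0:u1],None,fx=k,fy=k,interpolation=2)
    def L(P,c,close=True):
        q=((np.array([proj(n,X) for X in P])-[u0,v0]+.5)*k*8).round().astype(np.int32);cv2.polylines(im,[q],close,c,1,cv2.LINE_AA,shift=3)
    y=R.from_rotvec(Z*.23).apply([0,1,0]);t=np.array([-137,0,133]); L(np.array([fx(t+y*40.5),fx(t-y*40.5)]),(255,0,0),False);L(np.array([fx(t),fx(t-Z*80)]),(0,255,0),False)
    out.append(im)
h=max(o.shape[0] for o in out); im=np.hstack([cv2.copyMakeBorder(o,0,h-o.shape[0],0,0,0) for o in out]);f=min(1,800/im.shape[1])
cv2.imwrite("pics/l4.png",cv2.resize(im,None,fx=f,fy=f,interpolation=cv2.INTER_AREA))
E
```

```text
t: 17.9
tcp_pos: [0.576, -0.2019, 0.2253]
tool_rot: [0.094, 0.935, 0.338, -0.045]
force: [0.3, 1.0, -0.6]
finger_gap: 0.603
gripper_force: 0.0
[-0.75  0.71  1.29  0.47  1.67 -2.21]
first shift (tool mm) [ -5.  -23.9  30. ] then turn deg [-0.07  0.   -0.17]
first shift (tool mm) [ -5.  -23.8 117. ] then turn deg [-0.07  0.   -0.17]
```

View pics/l4.png

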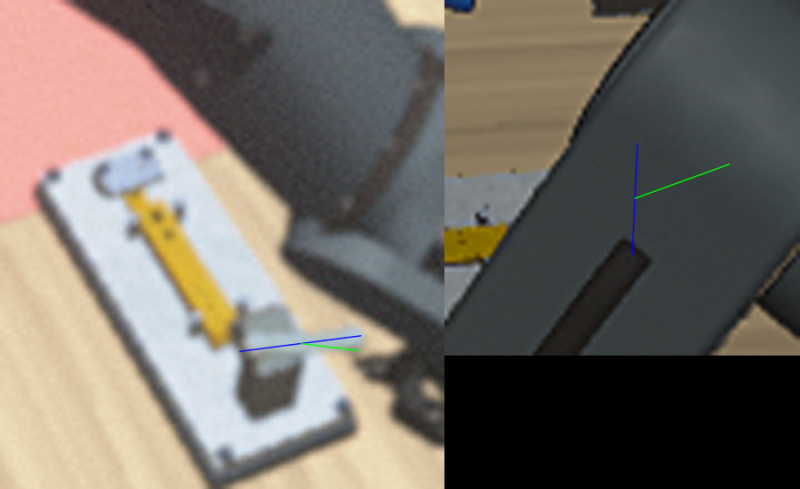

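The blank lies in the fixture and the bar overlay matches the T-handle at (240,351)-(361,336). Now I'll move onto the screw axis and approach.

```bash
python3 -m handwheel '[[[0,0,0,-0.0025,-0.012,0,0.6],[0,0,0,-0.0025,-0.012,0.015,0.6],[0,0,0,0,0,0.015,0.6],[0,0,0,0,0,0.03,0.6],[0,0,0,0,0,0.02,0.6],[0,0,0,0,0,0,0.6]]]'; python3 -m handwheel '[[[0,0,0,0,0,0.015,0.6],[0,0,0,0,0,0.015,0.6],[0,0,0,0,0,0.007,0.6],[0,0,0,0,0,0,0.6]]]';python3 -c "
from g import *
delta(*tb(.23,17))"
```

```text
t: 18.75
tcp_pos: [0.5734, -0.1669, 0.1476]
tool_rot: [0.092, 0.935, 0.34, -0.047]
force: [0.3, -0.7, -0.2]
finger_gap: 0.598
gripper_force: 0.0
t: 19.25
tcp_pos: [0.5737, -0.1451, 0.1204]
tool_rot: [0.092, 0.935, 0.339, -0.045]
force: [0.2, -0.1, 0.0]
finger_gap: 0.603
gripper_force: 0.0
first shift (tool mm) [ 0.1 -0.6  0.1] then turn deg [-0.05 -0.04 -0.01]
```

```bash
python3 -m handwheel '[[[0,0,0,0,-0.0005,0,0.3],[0,0,0,0,0,0,0.3],[0,0,0,0,0,0,0.0],[0,0,0,0,0,0,0],[0,0,0,0,0,0,0],[0,0,0,0,0,0,0]]]' 30; python3 -c "
from g import *
s=sense();Rc=R.from_quat(s['tool_rot']);print('tool force',Rc.inv().apply(s['force']).round(1),'torque',Rc.inv().apply(s['ft_torque']).round(2));delta(*tb(.23,17))"
```

```text
t: 20.0
tcp_pos: [0.5741, -0.1467, 0.1206]
tool_rot: [0.093, 0.936, 0.338, -0.044]
force: [-0.2, -3.2, 2.2]
finger_gap: 0.139
gripper_force: 29.4
tool force [ 0.  -1.1 -3.7] torque [ 0.56 -0.03  0.41]
first shift (tool mm) [0.7 0.4 1.3] then turn deg [-0.14  0.08 -0.01]
```

```bash
cat > st.py <<'E'
from g import *
s=sense();Rc=R.from_quat(s['tool_rot']);print('tool force',Rc.inv().apply(s['force']).round(1),'torque',Rc.inv().apply(s['ft_torque']).round(2), 'q',s['q'].round(2))
x=R.from_euler('z',-F[2]).apply(Rc.apply([1,0,0])); R0=np.c_[[0,1,0],np.cross(Z,[0,1,0]),Z]; v=R0.T@x; a=np.arctan2(v[1],v[0]);print("tool angle",a.round(3)); delta(*tb(a,17))
E
python3 -m handwheel '[[[0,0,4,0,0,0.0003,0],[0,0,8,0,0,0.0007,0],[0,0,8,0,0,0.0007,0],[0,0,8,0,0,0.0007,0],[0,0,8,0,0,0.0007,0],[0,0,8,0,0,0.0007,0],[0,0,8,0,0,0.0007,0],[0,0,0,0,0,0,0],[0,0,0,0,0,0,0]]]' 100; python3 st.py
```

```text
t: 21.12
tcp_pos: [0.575, -0.1432, 0.1182]
tool_rot: [0.492, 0.801, 0.286, -0.187]
force: [2.3, -2.1, 5.7]
finger_gap: 0.117
gripper_force: 97.7
tool force [ 0.9  2.9 -5.7] torque [-0.28 -0.02  0.02] q [-0.69  0.81  1.44  0.51  1.42 -1.37]
tool angle 1.133
first shift (tool mm) [ 0.1 -1.7  1.7] then turn deg [0.12 0.12 0.  ]
```

```bash
python3 -m handwheel '[[[0,0,8,0,0,0.0007,0],[0,0,8,0,0,0.0007,0],[0,0,8,0,0,0.0007,0],[0,0,8,0,0,0.0007,0],[0,0,8,0,0,0.0007,0],[0,0,8,0,0,0.0007,0],[0,0,8,0,0,0.0007,0],[0,0,0,0,0,0,0],[0,0,0,0,0,0,0],[0,0,0,0,0,0,0]]]'; python3 st.py
```

```text
t: 22.38
tcp_pos: [0.5767, -0.1401, 0.1145]
tool_rot: [0.811, 0.476, 0.166, -0.298]
force: [5.4, -1.5, 4.2]
finger_gap: 0.116
gripper_force: 97.5
tool force [ 4.   3.9 -4.2] torque [-0.76  0.46 -0.13] q [-0.68  0.81  1.44  0.52  1.41 -0.4 ]
tool angle 2.11
first shift (tool mm) [-2.2 -2.7  1.8] then turn deg [ 0.4 -0.1 -0. ]
```

```bash
python3 -m handwheel '[[[0,0,6,0,0,0.0005,0],[0,0,6,0,0,0.0005,0],[0,0,0,0,0,0,0],[0,0,0,0,0,0,0],[0,0,0,0,0,0,0]]]'; python3 st.py
```

```text
t: 23.0
tcp_pos: [0.577, -0.1397, 0.1136]
tool_rot: [0.856, 0.389, 0.134, -0.313]
force: [6.4, -2.0, 3.0]
finger_gap: 0.113
gripper_force: 97.5
tool force [ 4.5  4.5 -3.7] torque [-0.78  0.68 -0.16] q [-0.68  0.81  1.44  0.52  1.41 -0.19]
tool angle 2.318
first shift (tool mm) [-2.7 -2.6  1.9] then turn deg [ 0.42 -0.18 -0.  ]
```

```bash
python3 -m handwheel '[[[0,0,7,0,0,0.0006,0],[0,0,7,0,0,0.0006,0],[0,0,0,0,0,0,0],[0,0,0,0,0,0,0],[0,0,0,0,0,0,0]]]'; python3 st.py
```

```text
t: 23.62
tcp_pos: [0.5774, -0.1393, 0.1124]
tool_rot: [0.897, 0.282, 0.095, -0.327]
force: [6.6, -1.6, 2.5]
finger_gap: 0.118
gripper_force: 97.5
tool force [ 5.6  3.4 -3. ] torque [-0.78  0.86 -0.28] q [-0.68  0.82  1.44  0.52  1.4   0.05]
tool angle 2.563
first shift (tool mm) [-3.3 -2.4  1.9] then turn deg [ 0.44 -0.27 -0.  ]
```

```bash
python3 -m handwheel '[[[0,0,0,0,0,0,0.5],[0,0,0,0,0,0,0.6],[0,0,0,0,0,0,0.6],[0,0,0,0,0,0,0.6],[0,0,0,0,0,-0.01,0.6],[0,0,0,0,0,-0.02,0.6],[0,0,0,0,0,-0.03,0.6],[0,0,0,0,0,-0.04,0.6],[0,0,0,0,0,-0.04,0.6],[0,0,0,0,0,-0.03,0.6],[0,0,0,0,0,0,0.6],[0,0,0,0,0,0,0.6]]]'
python3 - <<'E'
from g import *
from fit import B,Tn
W=lambda P:np.array([fx([x*1e3,y*1e3,30+z*1e3]) for x,y,z in P])
out=[]
for n,(u0,v0,u1,v1),k in(("side",(275,190,365,290),6),("top",(255,150,350,215),4)):
    im0=snapshot(n)[:,:,::-1]
    im=cv2.resize(im0[v0:v1,u0:u1],None,fx=k,fy=k,interpolation=2)
    def L(P,c,close=True):
        q=((np.array([proj(n,X) for X in P])-[u0,v0]+.5)*k*8).round().astype(np.int32);cv2.polylines(im,[q],close,c,1,cv2.LINE_AA,shift=3)
    t=np.array([-137,0,133])+Z*11.7
    y=R.from_rotvec(Z*2.563).apply([0,1,0]);L(np.array([fx(t+y*40.5),fx(t-y*40.5)]),(255,0,0),False)
    L(W(B)[[2,3,8,7]],(0,0,255)); out.append(im)
h=max(o.shape[0] for o in out); im=np.hstack([cv2.copyMakeBorder(o,0,h-o.shape[0],0,0,0) for o in out]);f=min(1,800/im.shape[1],600/im.shape[0])
cv2.imwrite("pics/l5.png",cv2.resize(im,None,fx=f,fy=f,interpolation=cv2.INTER_AREA))
E
```

```text
t: 25.12
tcp_pos: [0.5766, -0.2468, 0.2413]
tool_rot: [0.897, 0.28, 0.091, -0.33]
force: [-0.7, 0.5, -0.0]
finger_gap: 0.602
gripper_force: 0.0
```

View pics/l5.png

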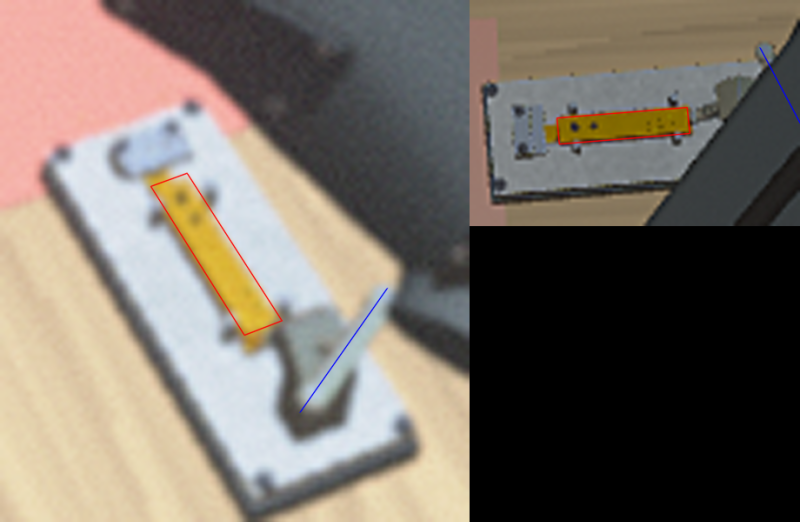

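The picture shows the blank seated at (575–690,125 in the top half) with its tongue under the lip and the nose against its end. The bar has turned to the expected angle, at (387,290)–(302,410), and the gripper is clear.

```bash
python3 -c "
from station import sign_off
print(sign_off())"
```

```text
the job is handed in; nothing more can be done
None
```

The blank is loaded flat between the pins with its tongue under the lip, the screw is turned to about 2.56 rad (about 0.65 rad past first contact, estimated from the tool angle), the gripper is clear, and the job was handed in at about 25 s; sign-off returned no verdict.

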